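# Collect the drawn gas-sample syringes in the colour-coded tray

### The arm

A 7-joint arm with a two-finger parallel gripper is mounted at the origin on a cart in front of the work surface, level with it; the furniture and walls round the work are solid. World frame = base frame: x ahead of the robot, y to its left, z up, the work surface at z = 0. Lengths are in m, angles in degrees, forces in N, time in s.
With the tool pointing down it reaches from about 0.4 to 0.875 m from the base axis. Payload 19.3 kg.
Tool frame: the origin (TCP) lies between the finger pads; the fingertips stand arm.tcp_to_tips ahead of it and the grasp point (between the pads) lies 3 mm ahead of it (arm.tcp_to_tips is the distance from the TCP to the fingertips, in m); z points along the fingers, y is the line along which they close (so a half turn about z gives the same grasp; the last joint's range is limited). The gripper opens to 85 mm and grips with 20 to 120 N. Pads are 22 mm wide; open, the fingers measure 114 mm over their backs; the gripper's body (76 mm by 85 mm) begins 54 mm behind the grasp point. The pads swing forward as they close: fully open they stand 13 mm farther back than shut.
Start: joints at [-73.407, 29.874, -2.08, 91.645, 1.215, 58.505, -6.463], TCP at [0.22, 0.585, 0.253] pointing down, gripper open.
Joint ranges: [-166.77, 166.77], [-17.47, 122.26], [-85.68, 81.53], [9.62, 139.38], [-72.42, 252.41], [9.2, 110.78], [-144.41, 144.41]. Speed limits (degrees/s): [108.29, 108.29, 136.94, 136.94, 172.46, 172.46, 172.46].

### API

Orientations are given as [roll, pitch, yaw] about the fixed x, y, z axes, in that order (R = Rz(yaw) Ry(pitch) Rx(roll)).
In Python, from bench import arm gives the robot as it stands.
- The arm moves only by the shell command python3 -m pendant 'ROWS' [FORCE]. ROWS is a JSON object of lists of equal length, an entry for each row: "translation": the shift along the tool's x, y, z normalised to -1 to 1, where 1 is 100 cm, a list of three; "turn": the turn, a rotation vector about the tool's x, y, z normalised to -1 to 1, where 1 is pi rad, a list of three; "grip": the opening, from 0 (shut) to 1 (fully open). In form: {"translation": [[dx, dy, dz], ...], "turn": [[rx, ry, rz], ...], "grip": [grip, ...]}. A call has 1 to 12 rows; each row is the pose to reach, as a shift and turn from the pose commanded when the call began, along the tool's axes at that moment, turning the shorter way round; what a row does not reach only later rows make up. A row lasts 1/12 s, in which the tool goes at most 41.7 mm and 7.16 degrees, less where a joint would pass 70% of its speed; a pose out of reach is approached as far as the arm can. A call with a number of a shift or a turn outside -1 to 1 is refused whole. A call with a gripper value outside its range is refused whole. The fingers move at their own pace and stop on an object; FORCE is the grip in N (left out, the last holds). Time passes only in rows, so rows that repeat a pose let the fingers close. It gives the time, the measured TCP pose, the force, the opening and the grip force at its end, in the units of the state.
- arm.read_state(): the state, without advancing time (a new reading comes with each control period).
- arm.grab_frame(name): name is "scene" or "top" or "wrist"; returns a dict with "image" (384x512x3 uint8, red, green, blue), "mtx" (3x3 intrinsics, pixels), "k1" (the pictures are not rectified: a ray, as slopes to the right and down, at radius r is drawn at 1 + k1 r^2 times it, then the intrinsics apply), "rvec" (rotation vector, rad) and "tvec" (3), from world to camera coordinates, as OpenCV has them. Camera axes: x right, y down, z forward; pixel columns grow to the right and rows downward; lengths in m; the calibration is good to about 2 mm. A picture is of the moment at which its call begins. There is no depth.
- arm.close_job(): hands the job in; it is judged then, once.
The state is a dict: "t": time; "joint_pos": joint angles; "joint_velocities": joint speeds; "tau": joint torques, N m; "eef_pos": TCP position; "ee_rot": TCP orientation; "wrist_force": force on the tool from outside, world axes, zero at the start; "ft_torque": the same for the moment, N m; "width": finger opening in m; "grasp_force": force on a finger pad.
Only numpy, scipy, OpenCV 4.12 (cv2) and the standard library are available. Lean on these libraries where they do the work, as an engineer would, in place of code of your own. Each camera call takes 0.05 s, during which the arm holds its last target. There are 200 camera calls.

### The job

Lay the three gas-sample syringes whose plungers are pulled out in the tray, each level on both supports of the cradle of its own cap colour, with the middle of the barrel between the supports (either way round). Leave the two look-alike syringes with their plungers pushed in, the red-capped bottle and the white-capped vial where they stand.

Things in the scene. Friction and masses are not known exactly. Their poses are not given: they have to be found in the camera images.
- drawn_red: Syringe lying on the bench, red tip cap and thumb disc, plunger locked PULLED OUT: 36 mm of rod show between flange and disc. Rigid, 149 mm long (disc end at x = -88), 50 g. Origin: under the middle of the barrel; x along it to the cap, z up. Barrel white with black rings, 23 high, 22 across, 90 long (x +-45); flange 36 wide at x = -48..-45; cap 19 thick, to x = 61.
- drawn_blue: Syringe lying on the bench, blue tip cap and thumb disc, plunger locked PULLED OUT: 36 mm of rod show between flange and disc. Rigid, 149 mm long (disc end at x = -88), 50 g. Origin: under the middle of the barrel; x along it to the cap, z up. Barrel white with black rings, 23 high, 22 across, 90 long (x +-45); flange 36 wide at x = -48..-45; cap 19 thick, to x = 61.
- drawn_yellow: Syringe lying on the bench, yellow tip cap and thumb disc, plunger locked PULLED OUT: 36 mm of rod show between flange and disc. Rigid, 149 mm long (disc end at x = -88), 50 g. Origin: under the middle of the barrel; x along it to the cap, z up. Barrel white with black rings, 23 high, 22 across, 90 long (x +-45); flange 36 wide at x = -48..-45; cap 19 thick, to x = 61.
- empty_red: Look-alike to be left: syringe with red tip cap and thumb disc, plunger locked PUSHED IN: only 5 mm of rod show, disc end at x = -57 mm. Rigid, 118 mm long. Origin: under the middle of the barrel; x along it to the cap, z up. Barrel white with black rings, 23 high, 22 across, 90 long (x +-45); flange 36 wide at x = -48..-45; cap 19 thick, to x = 61.
- empty_blue: Look-alike to be left: syringe with blue tip cap and thumb disc, plunger locked PUSHED IN: only 5 mm of rod show, disc end at x = -57 mm. Rigid, 118 mm long. Origin: under the middle of the barrel; x along it to the cap, z up. Barrel white with black rings, 23 high, 22 across, 90 long (x +-45); flange 36 wide at x = -48..-45; cap 19 thick, to x = 61.
- cradle_red: Fixed red cradle, one of 3 side by side (76 mm apart, order varies) on a flat tray, left. Origin: centre of its underside, 5 mm over the bench; x along the barrel it carries. Base 66x46x6 mm; 2 U supports at x = +-26 (6 thick, fingers fit between): seats 27 wide, 24 above the origin, sides flaring to 45 wide, 43 high. Seated syringe: its origin 24 mm above this one, either way round.
- cradle_blue: Fixed blue cradle, one of 3 side by side (76 mm apart, order varies) on a flat tray, left. Origin: centre of its underside, 5 mm over the bench; x along the barrel it carries. Base 66x46x6 mm; 2 U supports at x = +-26 (6 thick, fingers fit between): seats 27 wide, 24 above the origin, sides flaring to 45 wide, 43 high. Seated syringe: its origin 24 mm above this one, either way round.
- cradle_yellow: Fixed yellow cradle, one of 3 side by side (76 mm apart, order varies) on a flat tray, left. Origin: centre of its underside, 5 mm over the bench; x along the barrel it carries. Base 66x46x6 mm; 2 U supports at x = +-26 (6 thick, fingers fit between): seats 27 wide, 24 above the origin, sides flaring to 45 wide, 43 high. Seated syringe: its origin 24 mm above this one, either way round.
- red_bottle: Bystander, loose: white bottle, red screw cap, 43 mm thick, 68 high, front right of the bench. Origin: centre of its underside. Beware: a pale case 180 mm high, with things on it up to 290 mm, stands between the bench's left and right (x 0.33 to 0.77 m, y -0.20 to 0.10 m): carry things over it.
- white_vial: Bystander, loose: small vial, white screw cap, 25 mm thick, 46 high, left of the tray. Origin: centre of its underside. Beware: a black heater, 100 mm high, at x 0.51 to 0.76 m and y 0.31 to 0.48 m, stands behind the tray.

How it is judged (in metres and radians):
At the end, for the whole second after the job is handed in: Each pulled-out syringe rests, released, in its colour's cradle: barrel middle within 14 mm along and 7 mm across, underside 19 to 29 mm above the cradle's, within 0.15 rad of its direction (either way) and of level; pushed-in syringes, bottle and vial within 30 mm of their starts (x of drawn_red in the frame of cradle_red between -0.014 and 0.014 m and y of drawn_red in the frame of cradle_red between -0.007 and 0.007 m and z of drawn_red in the frame of cradle_red between 0.019 and 0.029 m and angle between the x axis of drawn_red and the x axis of cradle_red, either way round below 0.15 rad and angle between each of drawn_red, drawn_blue, drawn_yellow's own z axis and vertical below 0.15 rad and linear speed of each of drawn_red, drawn_blue, drawn_yellow below 0.02 m/s and x of drawn_blue in the frame of cradle_blue between -0.014 and 0.014 m and y of drawn_blue in the frame of cradle_blue between -0.007 and 0.007 m and z of drawn_blue in the frame of cradle_blue between 0.019 and 0.029 m and angle between the x axis of drawn_blue and the x axis of cradle_blue, either way round below 0.15 rad and x of drawn_yellow in the frame of cradle_yellow between -0.014 and 0.014 m and y of drawn_yellow in the frame of cradle_yellow between -0.007 and 0.007 m and z of drawn_yellow in the frame of cradle_yellow between 0.019 and 0.029 m and angle between the x axis of drawn_yellow and the x axis of cradle_yellow, either way round below 0.15 rad and distance of each of empty_red, empty_blue, red_bottle, white_vial from where it was at the start of the episode below 0.03 m); the robot touches nothing.
It fails at once if the red syringe with its plunger pushed in is moved more than 30 mm (distance of empty_red from where it was at the start of the episode above 0.03 m).
It fails at once if the blue syringe with its plunger pushed in is moved more than 30 mm (distance of empty_blue from where it was at the start of the episode above 0.03 m).
It fails at once if the red bottle is moved more than 30 mm (distance of red_bottle from where it was at the start of the episode above 0.03 m).
It fails at once if the white vial is moved more than 30 mm (distance of white_vial from where it was at the start of the episode above 0.03 m).
It also fails if it takes over 96 s, if anything falls off the work surface, if the arm or the gripper's body presses on something with over 40 N, if the wrist force passes 120 N, or if a joint passes its speed limit or range.

## Working session

There is one attempt and no reset: what is moved stays moved. The work goes in short steps, Python scripts to look and compute and a shell command to move; the robot and the scene stay as the last step left them, time stands still between calls to the robot, and variables do not carry over. Pictures are saved under pics/ and viewed, at most 14 in all, crops included, and the job is handed in when it is done.

```bash
mkdir -p pics; ls
python3 - <<'E'
from bench import arm
import cv2,pickle
print(arm.read_state(), arm.tcp_to_tips)
for n in("scene","top"):
    f=arm.grab_frame(n); pickle.dump(f,open(f"pics/{n}0.pkl","wb"))
    cv2.imwrite(f"pics/{n}0.png",cv2.resize(f["image"][:,:,::-1],(800,600)))
    print(n,f["mtx"],f["k1"],f["rvec"],f["tvec"])
E
```

```text
pics
{'t': 0.0, 'joint_pos': array([-73.40713874,  29.91156583,  -2.08071986,  91.6745556 ,
         1.21366959,  58.50469931,  -6.46219249]), 'joint_velocities': array([-0.03247019, -0.04973866,  0.11782987, -0.03757615,  0.03024698,
        0.05138107, -0.05148898]), 'tau': array([-3.00462983e-03, -9.27119136e+01,  1.97881982e+00, -3.69941354e+01,
        1.77743408e-02,  8.22435570e-03,  2.81974746e-05]), 'eef_pos': array([0.21997584, 0.58466038, 0.25269481]), 'ee_rot': array([-1.79931345e+02,  4.44195866e-03,  1.59384074e+02]), 'wrist_force': array([-0.10269758,  0.64784685,  0.2060516 ]), 'ft_torque': array([-0.01337657,  0.00856915,  0.01076558]), 'grasp_force': 0.0, 'width': 0.08521948865745267} 0.022
scene [[476.20997852   0.         266.34835869]
 [  0.         476.20997852 185.38530415]
 [  0.           0.           1.        ]] -0.11772779505034775 [ 2.07075553 -1.2560831   0.51247789] [-0.16132846  0.3761374   1.23302473]
top [[352.38395958   0.         254.96986382]
 [  0.         352.38395958 191.90910509]
 [  0.           0.           1.        ]] -0.010394324368413779 [ 2.09701535 -2.15554512  0.177939  ] [0.09212237 0.48579136 1.1294646 ]
```

View pics/top0.png

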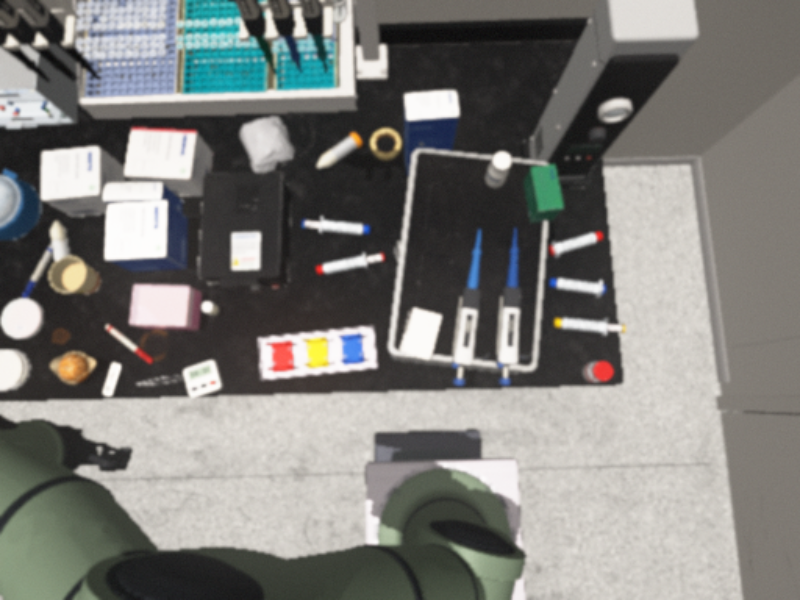

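View pics/scene0.png

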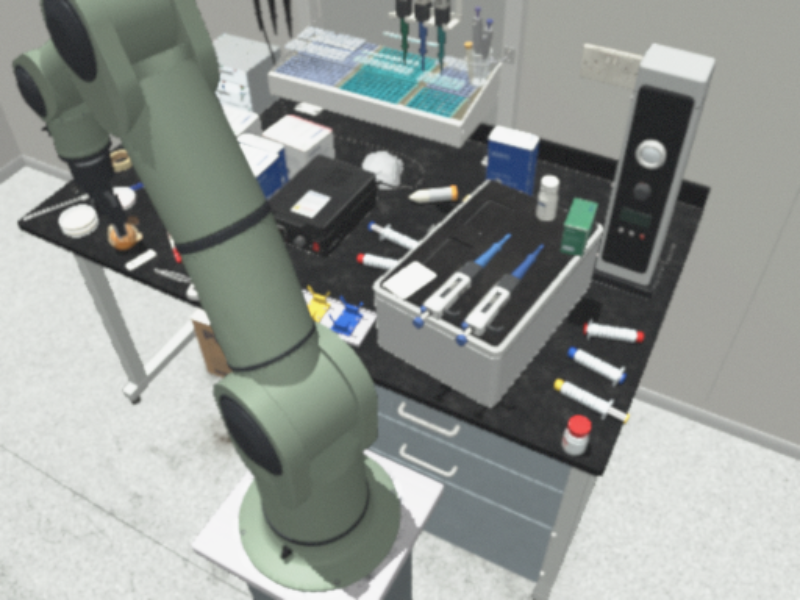

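The top view, in 800x600 pixels, shows two drawn syringes on the left: blue around (337,227) and red around (350,263). The drawn yellow is on the right at (590,325), and the shorter look-alikes are at (577,243) and (578,286). The cradles are red, yellow and blue at (283,355), (318,352) and (352,348). Next I'll measure these.

```bash
cat > h.py <<'E'
import numpy as np,cv2
from bench import arm
def ray(f,uv):
    K=f["mtx"];k=f["k1"]
    uv=np.atleast_2d(np.float64(uv)).reshape(-1,1,2)
    p=cv2.undistortPoints(uv,K,np.array([k,0,0,0.]))[:,0]
    R=cv2.Rodrigues(np.float64(f["rvec"]))[0]; t=np.float64(f["tvec"]).ravel()
    return -R.T@t,(np.c_[p,np.ones(len(p))])@R
def plane(f,uv,z):
    c,d=ray(f,uv); return c+d*((z-c[2])/d[:,2])[:,None]
def masks(f):
    h=cv2.cvtColor(f["image"],cv2.COLOR_RGB2HSV)
    H,S,V=h[...,0],h[...,1],h[...,2]; b=(S>120)&(V>70)
    return {"red":b&((H<7)|(H>172)),"yellow":b&(H>18)&(H<35),"blue":b&(H>100)&(H<130),"white":(S<60)&(V>110)}
def blobs(m,mn=4):
    n,l,s,c=cv2.connectedComponentsWithStats(m.astype(np.uint8))
    return [(c[i],s[i,4],s[i,:4]) for i in range(1,n) if s[i,4]>=mn]
E
python3 - <<'E'
from h import *
import pickle
np.set_printoptions(precision=4,suppress=True)
f=pickle.load(open("pics/top0.pkl","rb"))
for n,m in masks(f).items():
    if n=="white":continue
    for c,a,b in blobs(m):
        if 160<c[0]<410 and 130<c[1]<245: print(n,c*800/512,a,b,plane(f,c,.011)[0])
print("cam",ray(f,[255,192])[0])
x,y,w,h=int(150),int(120),120,130
im=f["image"][:,:,::-1]
a=cv2.resize(im[130:250,160:260],None,fx=4,fy=4,interpolation=2)
b=cv2.resize(im[130:250,320:410],None,fx=4,fy=4,interpolation=2)
cv2.imwrite("pics/c.png",np.hstack([a,b]))
E
```

```text
red [599.3164 234.9121] 32 [381 147   6   8] [ 0.6281 -0.3729  0.011 ]
red [550.    249.707] 16 [351 157   3   7] [ 0.5972 -0.2605  0.011 ]
red [383.0729 255.4688] 12 [244 161   3   6] [0.5948 0.1102 0.011 ]
red [318.246 269.002] 31 [201 169   6   7] [0.5682 0.2544 0.011 ]
red [282.0194 355.7345] 197 [174 219  14  18] [0.3787 0.3329 0.011 ]
red [603.2661 370.2257] 144 [380 230  13  15] [ 0.3288 -0.3544  0.011 ]
yellow [556.4394 321.875 ] 33 [354 203   5   7] [ 0.4356 -0.2624  0.011 ]
yellow [316.9322 351.8796] 202 [196 216  14  19] [0.3849 0.2575 0.011 ]
blue [301.3889 223.0903] 9 [192 140   3   6] [0.6753 0.2923 0.011 ]
blue [366.375  228.6875] 25 [233 143   4   7] [0.6578 0.1463 0.011 ]
blue [474.8075 262.0261] 211 [299 146  10  39] [ 0.574  -0.0924  0.011 ]
blue [512.9187 262.1636] 209 [324 146   8  38] [ 0.5712 -0.1766  0.011 ]
blue [551.6741 281.6964] 28 [351 177   5   7] [ 0.5247 -0.2588  0.011 ]
blue [604.6875 288.2812] 4 [387 183   1   4] [ 0.5067 -0.3737  0.011 ]
blue [351.8992 348.3512] 181 [219 214  13  18] [0.3905 0.182  0.011 ]
blue [458.364  382.1691] 17 [291 243   6   4] [ 0.3121 -0.0441  0.011 ]
blue [504.136  381.1581] 17 [320 243   6   3] [ 0.3116 -0.1416  0.011 ]
cam [0.2842 0.0724 1.1976]
```

View pics/c.png

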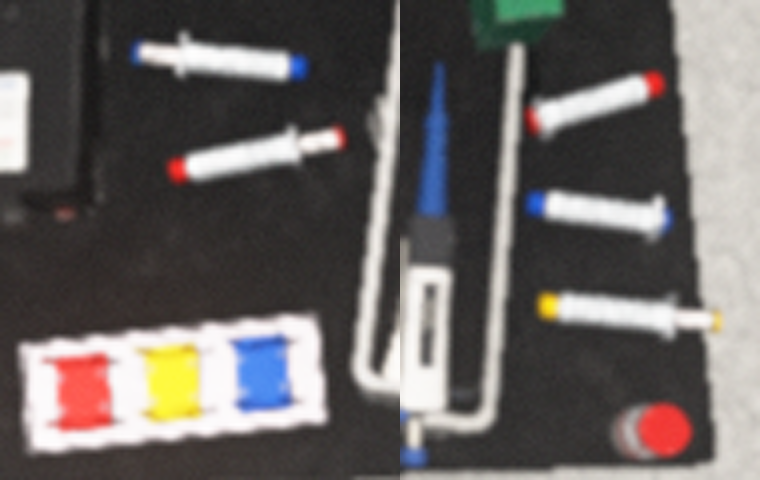

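The crop confirms the drawn syringes: blue and red on the left, yellow on the right. Now I'll move above the left pair so the wrist camera can see them.

```bash
cat >> h.py <<'E'
from scipy.spatial.transform import Rotation as Ro
def go(x,y,z,yaw):
    s=arm.read_state(); R=Ro.from_euler('xyz',s["ee_rot"],degrees=True)
    T=Ro.from_euler('xyz',[180,0,yaw],degrees=True)
    d=R.inv().apply(np.array([x,y,z])-s["eef_pos"]); r=(R.inv()*T).as_rotvec()/np.pi
    print("t",round(s["t"],2),"trans",d.round(4),"turn",r.round(4),"rows>=",np.ceil(max(np.linalg.norm(d)/.0417,np.linalg.norm(r)*180/7.16)),"w",round(s["width"],4),"F",s["wrist_force"].round(1))
E
python3 -c "
from h import *
go(.60,.20,.253,100.5)"
```

```text
t 0.1 trans [-4.911e-01 -2.263e-01  1.000e-04] turn [-3.000e-04  2.000e-04  3.271e-01] rows>= 13.0 w 0.0855 F [-0.9 -0.3  0.3]
```

```bash
python3 -m pendant '{"translation":[[-0.491,-0.226,0],[-0.491,-0.226,0],[-0.491,-0.226,0],[-0.491,-0.226,0],[-0.491,-0.226,0],[-0.491,-0.226,0],[-0.491,-0.226,0],[-0.491,-0.226,0],[-0.491,-0.226,0],[-0.491,-0.226,0],[-0.491,-0.226,0],[-0.491,-0.226,0]],"turn":[[0,0,0.327],[0,0,0.327],[0,0,0.327],[0,0,0.327],[0,0,0.327],[0,0,0.327],[0,0,0.327],[0,0,0.327],[0,0,0.327],[0,0,0.327],[0,0,0.327],[0,0,0.327]],"grip":[0.6,0.6,0.6,0.6,0.6,0.6,0.6,0.6,0.6,0.6,0.6,0.6]}' 40; python3 -c "
from h import *
go(.60,.20,.253,100.5)"
```

```text
t: 1.1
eef_pos: [0.5725, 0.2277, 0.2531]
ee_rot: [-180.0, 0.0, 100.5]
wrist_force: [-1.3, 1.3, -0.1]
width: 0.0514
grasp_force: 0.0
t 1.1 trans [-0.0323  0.0219  0.0001] turn [-0.0001  0.      0.0002] rows>= 1.0 w 0.0514 F [-1.3  1.3 -0.1]
```

```bash
python3 -m pendant '{"translation":[[-0.032,0.022,0],[-0.032,0.022,0],[-0.032,0.022,0]],"turn":[[0,0,0],[0,0,0],[0,0,0]],"grip":[0.6,0.6,0.6]}' >/dev/null
cat >> h.py <<'E'
def view(name,z=.0115,amin=30):
    f=arm.grab_frame("wrist")
    cv2.imwrite(f"pics/{name}.png",f["image"][:,:,::-1])
    for n,m in masks(f).items():
        if n=="white":continue
        m=cv2.morphologyEx(m.astype(np.uint8),cv2.MORPH_OPEN,np.ones((3,3)))
        for c,a,b in blobs(m,amin): print(n,c.round(),a,b,plane(f,c,z)[0].round(4))
    return f
E
python3 -c "
from h import *
f=view('w1'); print(ray(f,[256,192]))"
```

```text
red [40.  4.] 118 [33  0 15  9] [0.356  0.3122 0.0115]
red [77.  6.] 544 [52  0 47 15] [0.3919 0.317  0.0115]
red [236. 103.] 241 [227  97  19  14] [0.5666 0.2512 0.0115]
red [238. 222.] 99 [229 218  18   8] [0.5919 0.1102 0.0115]
yellow [64. 65.] 3199 [12 31 90 62] [0.379  0.2576 0.0115]
yellow [476. 224.] 177 [465 217  22  14] [0.8846 0.1605 0.0115]
blue [338.  88.] 109 [328  84  20  10] [0.6743 0.2873 0.0115]
blue [ 27. 117.] 66 [ 22 113  12   9] [0.339  0.1944 0.0115]
blue [ 70. 137.] 2459 [ 28 114  76  53] [0.3863 0.1799 0.0115]
blue [294. 205.] 171 [286 197  17  15] [0.6556 0.1452 0.0115]
blue [384. 284.] 114 [374 281  21   8] [0.7983 0.0564 0.0115]
blue [431. 343.] 67 [426 337  11  14] [ 0.8915 -0.0249  0.0115]
blue [404. 377.] 84 [398 369  13  15] [ 0.873  -0.0908  0.0115]
(array([0.58607265, 0.27259024, 0.37322629]), array([[ 0.0561266 , -0.31363734, -0.94818842]]))
```

View pics/w1.png

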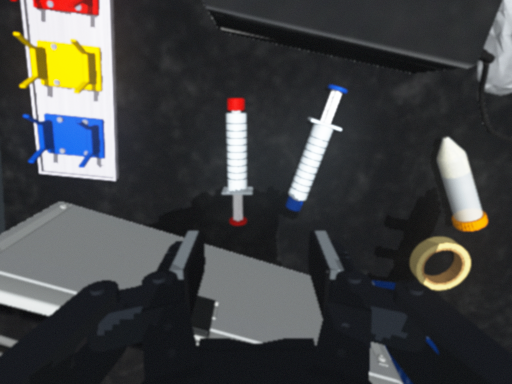

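The wrist view shows red with its cap at (236,103) and disc at (238,222), and blue with its cap at (294,205) and disc at (338,88). The spans come out at 143 mm against about 140 expected, which is good enough. Red goes first.

```bash
python3 -c "
from h import *
go(.5763,.197,.025,100.2)"
```

```text
t 1.4 trans [-1.000e-04 -2.300e-02  2.278e-01] turn [-0.0003  0.      0.0013] rows>= 6.0 w 0.0509 F [-1.1 -0.4  0.3]
```

```bash
python3 -m pendant '{"translation":[[0,-0.023,0.05],[0,-0.023,0.1],[0,-0.023,0.15],[0,-0.023,0.18],[0,-0.023,0.205],[0,-0.023,0.22],[0,-0.023,0.228],[0,-0.023,0.228],[0,-0.023,0.228],[0,-0.023,0.228],[0,-0.023,0.228],[0,-0.023,0.228]],"turn":[[0,0,0.001],[0,0,0.001],[0,0,0.001],[0,0,0.001],[0,0,0.001],[0,0,0.001],[0,0,0.001],[0,0,0.001],[0,0,0.001],[0,0,0.001],[0,0,0.001],[0,0,0.001]],"grip":[0.6,0.6,0.6,0.6,0.6,0.6,0.6,0.6,0,0,0,0]}' 40; python3 -m pendant '{"translation":[[0,0,0],[0,0,0],[0,0,0],[0,0,0],[0,0,-0.02],[0,0,-0.06],[0,0,-0.1],[0,0,-0.1],[0,0,-0.1]],"turn":[[0,0,0],[0,0,0],[0,0,0],[0,0,0],[0,0,0],[0,0,0],[0,0,0],[0,0,0],[0,0,0]],"grip":[0,0,0,0,0,0,0,0,0]}';python3 -c "
from h import *
f=view('w2'); go(.3787,.3329,.16,184.5)"
```

```text
t: 2.4
eef_pos: [0.5773, 0.1984, 0.0272]
ee_rot: [179.8, -0.1, 100.4]
wrist_force: [-0.7, -0.5, 6.4]
width: 0.0212
grasp_force: 39.7
t: 3.15
eef_pos: [0.5778, 0.1985, 0.1289]
ee_rot: [179.7, -0.1, 100.4]
wrist_force: [0.4, -0.4, -0.8]
width: 0.0213
grasp_force: 39.5
red [256. 139.] 1547 [234 121  46  36] [0.5709 0.2352 0.0115]
yellow [24. 63.] 3445 [ 0 21 53 81] [0.4015 0.2584 0.0115]
blue [409.  94.] 260 [393  87  32  15] [0.6745 0.2873 0.0115]
blue [ 29. 168.] 3434 [  0 134  61  83] [0.4023 0.1815 0.0115]
blue [335. 261.] 390 [323 249  26  23] [0.6558 0.1442 0.0115]
t 3.2 trans [ 0.1682 -0.1706 -0.0333] turn [ 9.000e-04  4.000e-04 -4.674e-01] rows>= 12.0 w 0.0211 F [-0.3  0.2 -0.9]
```

View pics/w2.png

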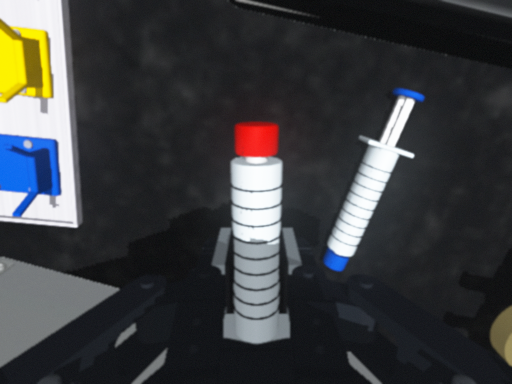

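Red is held, with its cap in view at (256,139). Next I'll carry it over to the red cradle.

```bash
python3 - <<'E'
from h import *
f=arm.grab_frame("wrist"); s=arm.read_state(); e=s["eef_pos"]
for uv,h in (([256,157],.0115),([256,139],.005)):
    p=plane(f,uv,e[2]-.0157+h)[0]; yaw=np.radians(100.4); print(p, (p-e)[:2]@[np.cos(yaw),np.sin(yaw)],(p-e)[:2]@[-np.sin(yaw),np.cos(yaw)])
E
python3 -m pendant '{"translation":[[0.168,-0.171,-0.033],[0.168,-0.171,-0.033],[0.168,-0.171,-0.033],[0.168,-0.171,-0.033],[0.168,-0.171,-0.033],[0.168,-0.171,-0.033],[0.168,-0.171,-0.033],[0.168,-0.171,-0.033],[0.168,-0.171,-0.033],[0.168,-0.171,-0.033],[0.168,-0.171,-0.033],[0.168,-0.171,-0.033]],"turn":[[0,0,-0.467],[0,0,-0.467],[0,0,-0.467],[0,0,-0.467],[0,0,-0.467],[0,0,-0.467],[0,0,-0.467],[0,0,-0.467],[0,0,-0.467],[0,0,-0.467],[0,0,-0.467],[0,0,-0.467]],"grip":[0,0,0,0,0,0,0,0,0,0,0,0]}'; python3 -m pendant '{"translation":[[0,0,0],[0,0,0],[0,0,0]],"turn":[[0,0,0],[0,0,0],[0,0,0]],"grip":[0,0,0]}' >/dev/null; python3 -c "
from h import *
f=view('w3',.011); go(.3787,.3329,.16,184.5)"
```

```text
[0.56756614 0.24447289 0.12162699] 0.04732192372018558 0.00020448147779001058
[0.56644394 0.2506972  0.11512699] 0.05364655743741279 0.00018463402496909248
t: 4.25
eef_pos: [0.3776, 0.332, 0.1575]
ee_rot: [-180.0, -0.1, -175.2]
wrist_force: [0.2, -0.2, -0.9]
width: 0.0211
grasp_force: 39.5
red [258. 141.] 1747 [226 121  66  40] [0.3457 0.3299 0.011 ]
red [442. 130.] 123 [435 126  15  10] [0.3256 0.4838 0.011 ]
red [286. 220.] 52 [282 216   8  10] [0.4168 0.3614 0.011 ]
yellow [171. 178.] 4026 [124 140  77  86] [0.3841 0.2559 0.011 ]
blue [ 82. 178.] 4168 [ 21 141  97  86] [0.3896 0.1782 0.011 ]
t 4.55 trans [-0.0008  0.0007 -0.002 ] turn [-0.0001 -0.0002 -0.0015] rows>= 1.0 w 0.0212 F [ 0.1 -0.2  0.5]
```

View pics/w3.png

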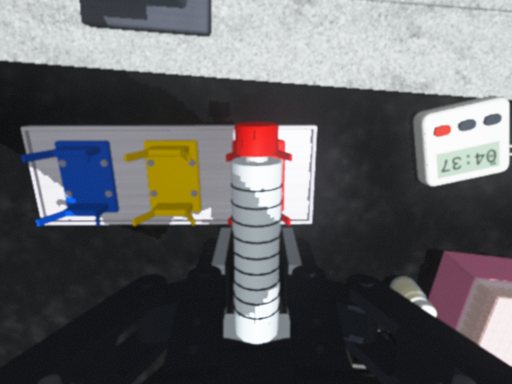

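The view shows the base bolts of yellow at (150,163), (193,162), (152,194) and (194,192), and of blue at (62,163), (104,161), (70,194) and (109,192). The red base is hidden behind the syringe.

Run:
```python
from h import *
np.set_printoptions(precision=4,suppress=True)
f=arm.grab_frame("wrist")
cv2.imwrite("pics/w3c.png",cv2.resize(f["image"][110:240,10:330,::-1],None,fx=2.5,fy=2.5,interpolation=2))
for uv in ([[150,163],[193,162],[152,194],[194,192]],[[62,163],[104,161],[70,194],[109,192]]):
    p=plane(f,uv,.012); print(p,p.mean(0))
h=cv2.cvtColor(f["image"],cv2.COLOR_RGB2HSV)
w=((h[...,1]<40)&(h[...,2]>90)).astype(np.uint8); 
t=plane(f,[[23,128],[317,125],[314,223],[43,224]],.003);print("tray corners",t,t.mean(0))
# base end edges near column mid
```

```text
[[0.3717 0.2385 0.012 ]
 [0.3681 0.2756 0.012 ]
 [0.4001 0.2396 0.012 ]
 [0.3954 0.2769 0.012 ]] [0.3838 0.2577 0.012 ]
[[0.3774 0.1628 0.012 ]
 [0.3729 0.199  0.012 ]
 [0.4055 0.1669 0.012 ]
 [0.401  0.2016 0.012 ]] [0.3892 0.1826 0.012 ]
tray corners [[0.3511 0.1272 0.003 ]
 [0.3296 0.3803 0.003 ]
 [0.4212 0.3895 0.003 ]
 [0.4412 0.1331 0.003 ]] [0.3858 0.2575 0.003 ]
```

View pics/w3c.png

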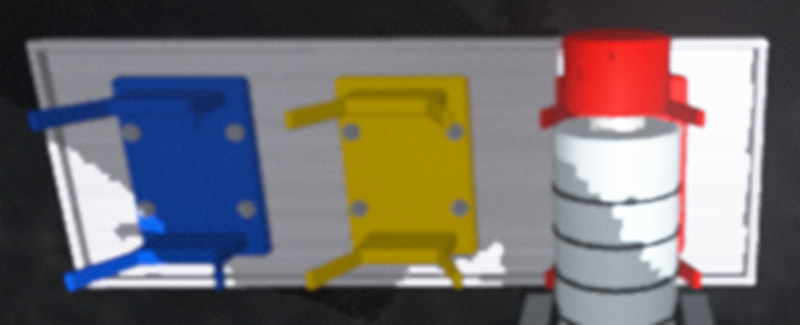

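```bash
python3 -c "
from h import *
go(.3797,.3333,.057,184.7)"
```

```text
t 4.6 trans [-0.0019  0.0009  0.1011] turn [-0.0001 -0.0001 -0.0023] rows>= 3.0 w 0.021 F [ 0.8  0.1 -1.2]
```

```bash
python3 -m pendant '{"translation":[[-0.002,0.001,0.02],[-0.002,0.001,0.045],[-0.002,0.001,0.06],[-0.002,0.001,0.075],[-0.002,0.001,0.088],[-0.002,0.001,0.096],[-0.002,0.001,0.101],[-0.002,0.001,0.101],[-0.002,0.001,0.101]],"turn":[[0,0,-0.002],[0,0,-0.002],[0,0,-0.002],[0,0,-0.002],[0,0,-0.002],[0,0,-0.002],[0,0,-0.002],[0,0,-0.002],[0,0,-0.002]],"grip":[0,0,0,0,0,0,0,0,0]}'; python3 -m pendant '{"translation":[[0,0,0],[0,0,0],[0,0,0],[0,0,0],[0,0,-0.03],[0,0,-0.06],[0,0,-0.1],[0,0,-0.14],[0,0,-0.14],[0,0,-0.14]],"turn":[[0,0,0],[0,0,0],[0,0,0],[0,0,0],[0,0,0],[0,0,0],[0,0,0],[0,0,0],[0,0,0],[0,0,0]],"grip":[0.5,0.5,0.5,0.5,0.5,0.5,0.5,0.5,0.5,0.5]}';python3 -c "
from h import *
f=view('w4',.0405); go(.6626,.2,.20,82.5)"
```

```text
t: 5.35
eef_pos: [0.38, 0.3336, 0.0575]
ee_rot: [180.0, 0.0, -175.3]
wrist_force: [-0.8, 0.4, 0.1]
width: 0.0211
grasp_force: 39.6
t: 6.18
eef_pos: [0.3807, 0.334, 0.1995]
ee_rot: [179.8, 0.2, -175.3]
wrist_force: [0.3, -0.2, -0.3]
width: 0.0424
grasp_force: 0.0
red [255. 111.] 368 [244 103  23  17] [0.3253 0.328  0.0405]
red [415. 122.] 90 [409 118  13   9] [0.3233 0.4682 0.0405]
red [236. 139.] 169 [228 130  14  17] [0.3509 0.3131 0.0405]
red [274. 139.] 189 [269 130  16  18] [0.3479 0.3471 0.0405]
red [273. 175.] 418 [268 151  15  51] [0.3809 0.349  0.0405]
red [238. 162.] 180 [234 152   9  22] [0.3722 0.3162 0.0405]
red [237. 189.] 173 [230 179  13  22] [0.398  0.3173 0.0405]
red [255. 258.] 179 [244 252  23  12] [0.469  0.3399 0.0405]
red [254. 307.] 180 [248 300  13  16] [0.5275 0.3432 0.0405]
yellow [179. 162.] 3039 [141 129  64  73] [0.3759 0.2629 0.0405]
blue [102. 161.] 3149 [ 51 129  81  73] [0.3812 0.1933 0.0405]
t 6.23 trans [-0.2704 -0.1564 -0.0019] turn [0.0006 0.     0.5681] rows>= 15.0 w 0.0428 F [ 0.3  0.5 -0.5]
```

View pics/w4.png

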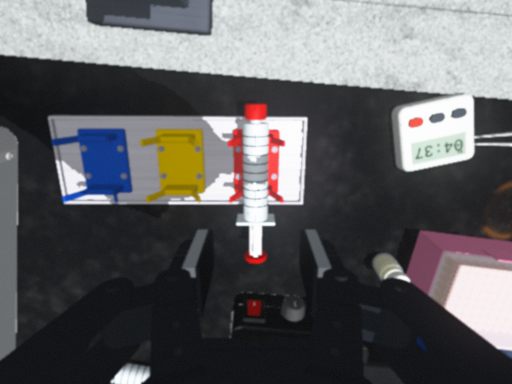

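Red is seated: cap (255,111), disc (255,258), barrel middle about 2 mm from the cradle centre along its axis. Blue is next.

```bash
python3 -m pendant '{"translation":[[-0.27,-0.156,0],[-0.27,-0.156,0],[-0.27,-0.156,0],[-0.27,-0.156,0],[-0.27,-0.156,0],[-0.27,-0.156,0],[-0.27,-0.156,0],[-0.27,-0.156,0],[-0.27,-0.156,0],[-0.27,-0.156,0],[-0.27,-0.156,0],[-0.27,-0.156,0]],"turn":[[0,0,0.568],[0,0,0.568],[0,0,0.568],[0,0,0.568],[0,0,0.568],[0,0,0.568],[0,0,0.568],[0,0,0.568],[0,0,0.568],[0,0,0.568],[0,0,0.568],[0,0,0.568]],"grip":[0.6,0.6,0.6,0.6,0.6,0.6,0.6,0.6,0.6,0.6,0.6,0.6]}' 40; python3 -c "
from h import *
go(.6626,.2,.20,82.5)"
```

```text
t: 7.23
eef_pos: [0.6614, 0.2, 0.1951]
ee_rot: [-179.8, 0.1, 98.4]
wrist_force: [-0.1, -1.1, -0.6]
width: 0.0515
grasp_force: 0.0
t 7.23 trans [-0.0002  0.0012 -0.0049] turn [-0.0008  0.0005  0.0886] rows>= 3.0 w 0.0515 F [-0.1 -1.1 -0.6]
```

```bash
python3 -m pendant '{"translation":[[0,0.001,0],[0,0.001,0],[0,0.001,0],[0,0.001,0]],"turn":[[0,0,0.089],[0,0,0.089],[0,0,0.089],[0,0,0.089]],"grip":[0.6,0.6,0.6,0.6]}'; python3 -c "
from h import *
f=view('w5',.0115); go(.6626,.2,.028,82.5)"
```

```text
t: 7.57
eef_pos: [0.6624, 0.2006, 0.1958]
ee_rot: [-179.9, 0.1, 82.9]
wrist_force: [-0.2, 0.2, 0.8]
width: 0.051
grasp_force: 0.0
red [ 2. 41.] 62 [ 0 33  5 16] [0.4524 0.34   0.0115]
yellow [  3. 151.] 115 [  0 140   9  20] [0.4177 0.2447 0.0115]
yellow [479. 178.] 400 [462 163  31  27] [0.8812 0.1595 0.0115]
blue [257.  72.] 153 [245  69  26   7] [0.6737 0.287  0.0115]
blue [ 16. 214.] 1360 [  0 188  39  59] [0.4075 0.1799 0.0115]
blue [257. 218.] 257 [247 211  20  15] [0.6551 0.1444 0.0115]
blue [421. 284.] 1007 [381 268  88  50] [0.8271 0.0428 0.0115]
blue [381. 284.] 35 [379 280   6   8] [0.7835 0.0479 0.0115]
blue [432. 344.] 101 [426 337  13  17] [ 0.8426 -0.0438  0.0115]
t 7.62 trans [-0.0003  0.0004  0.1681] turn [-0.0004  0.0004  0.0029] rows>= 5.0 w 0.0509 F [ 0.3  0.4 -0.1]
```

```bash
python3 -m pendant '{"translation":[[0,0,0.04],[0,0,0.08],[0,0,0.115],[0,0,0.14],[0,0,0.157],[0,0,0.168],[0,0,0.168],[0,0,0.168],[0,0,0.168],[0,0,0.168],[0,0,0.168],[0,0,0.168]],"turn":[[0,0,0.003],[0,0,0.003],[0,0,0.003],[0,0,0.003],[0,0,0.003],[0,0,0.003],[0,0,0.003],[0,0,0.003],[0,0,0.003],[0,0,0.003],[0,0,0.003],[0,0,0.003]],"grip":[0.6,0.6,0.6,0.6,0.6,0.6,0.6,0,0,0,0,0]}' 40; python3 -m pendant '{"translation":[[0,0,0],[0,0,0],[0,0,0],[0,0,0],[0,0,-0.02],[0,0,-0.06],[0,0,-0.1],[0,0,-0.13],[0,0,-0.13],[0,0,-0.13]],"turn":[[0,0,0],[0,0,0],[0,0,0],[0,0,0],[0,0,0],[0,0,0],[0,0,0],[0,0,0],[0,0,0],[0,0,0]],"grip":[0,0,0,0,0,0,0,0,0,0]}';python3 -c "
from h import *
f=view('w6',.145); go(.3907,.1819,.16,184.7)"
```

```text
t: 8.62
eef_pos: [0.6639, 0.2008, 0.031]
ee_rot: [179.9, -0.1, 82.3]
wrist_force: [-1.7, -0.9, 7.0]
width: 0.021
grasp_force: 40.8
t: 9.45
eef_pos: [0.6639, 0.201, 0.1621]
ee_rot: [179.8, -0.1, 82.3]
wrist_force: [0.2, -0.7, -1.2]
width: 0.0207
grasp_force: 39.8
yellow [501. 190.] 318 [484 175  28  25] [0.7786 0.2146 0.145 ]
blue [256.  55.] 704 [229  48  54  16] [0.6749 0.287  0.145 ]
blue [  5. 236.] 274 [  0 217  14  31] [0.5454 0.2233 0.145 ]
blue [452. 316.] 2140 [400 285 112  81] [0.7596 0.1476 0.145 ]
blue [256. 338.] 276 [240 332  33  12] [0.6561 0.1471 0.145 ]
t 9.5 trans [-5.530e-02 -2.673e-01 -1.000e-04] turn [ 5.00e-04  1.00e-04 -5.69e-01] rows>= 15.0 w 0.021 F [-1.4 -0.  -1.6]
```

View pics/w6.png

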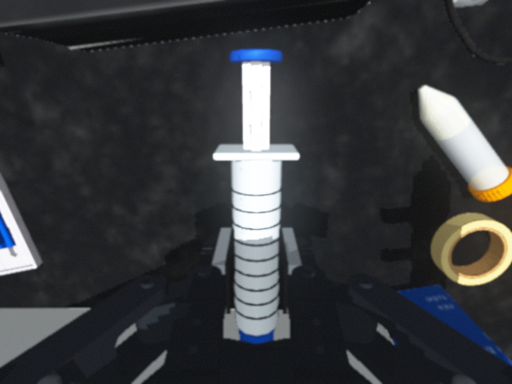

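Blue is held. The disc is 87 mm from the TCP, so the grasp is on the barrel middle. Now to its cradle.

```bash
python3 -m pendant '{"translation":[[-0.055,-0.267,0],[-0.055,-0.267,0],[-0.055,-0.267,0],[-0.055,-0.267,0],[-0.055,-0.267,0],[-0.055,-0.267,0],[-0.055,-0.267,0],[-0.055,-0.267,0],[-0.055,-0.267,0],[-0.055,-0.267,0],[-0.055,-0.267,0],[-0.055,-0.267,0]],"turn":[[0,0,-0.569],[0,0,-0.569],[0,0,-0.569],[0,0,-0.569],[0,0,-0.569],[0,0,-0.569],[0,0,-0.569],[0,0,-0.569],[0,0,-0.569],[0,0,-0.569],[0,0,-0.569],[0,0,-0.569]],"grip":[0,0,0,0,0,0,0,0,0,0,0,0]}'; python3 -c "
from h import *
go(.3907,.1819,.061,184.7)"
```

```text
t: 10.5
eef_pos: [0.3904, 0.1818, 0.1586]
ee_rot: [-179.9, -0.1, 168.6]
wrist_force: [-0.3, 0.1, -0.4]
width: 0.0207
grasp_force: 39.8
t 10.5 trans [-0.0004  0.0002  0.0976] turn [-0.0002 -0.0004 -0.0895] rows>= 3.0 w 0.0207 F [-0.3  0.1 -0.4]
```

```bash
python3 -m pendant '{"translation":[[0,0,0],[0,0,0],[0,0,0],[0,0,0.02],[0,0,0.045],[0,0,0.06],[0,0,0.075],[0,0,0.088],[0,0,0.094],[0,0,0.098],[0,0,0.098],[0,0,0.098]],"turn":[[0,0,-0.09],[0,0,-0.09],[0,0,-0.09],[0,0,-0.09],[0,0,-0.09],[0,0,-0.09],[0,0,-0.09],[0,0,-0.09],[0,0,-0.09],[0,0,-0.09],[0,0,-0.09],[0,0,-0.09]],"grip":[0,0,0,0,0,0,0,0,0,0,0,0]}'; python3 -m pendant '{"translation":[[0,0,0],[0,0,0],[0,0,0],[0,0,0],[0,0,-0.03],[0,0,-0.06],[0,0,-0.1],[0,0,-0.14],[0,0,-0.14],[0,0,-0.14]],"turn":[[0,0,0],[0,0,0],[0,0,0],[0,0,0],[0,0,0],[0,0,0],[0,0,0],[0,0,0],[0,0,0],[0,0,0]],"grip":[0.5,0.5,0.5,0.5,0.5,0.5,0.5,0.5,0.5,0.5]}';python3 -c "
from h import *
f=view('w7',.0405); go(.40,.2,.40,184.7)"
```

```text
t: 11.5
eef_pos: [0.391, 0.182, 0.0615]
ee_rot: [-180.0, -0.0, -175.6]
wrist_force: [0.0, 0.7, -0.9]
width: 0.021
grasp_force: 39.8
t: 12.33
eef_pos: [0.3919, 0.1824, 0.2033]
ee_rot: [179.9, 0.2, -175.6]
wrist_force: [-0.4, 0.4, -1.2]
width: 0.0423
grasp_force: 0.0
red [429. 110.] 392 [417 103  26  16] [0.325  0.3287 0.0405]
red [395. 161.] 1471 [380 129  31  72] [0.3721 0.308  0.0405]
red [450. 142.] 91 [441 139  18   7] [0.3507 0.354  0.0405]
red [439. 196.] 79 [431 193  17   8] [0.4028 0.3575 0.0405]
red [407. 256.] 185 [395 248  25  14] [0.4684 0.3405 0.0405]
yellow [332. 162.] 2852 [307 130  64  71] [0.3771 0.2505 0.0405]
blue [255.  70.] 155 [242  67  27   7] [0.3031 0.174  0.0405]
blue [236. 139.] 170 [228 130  15  17] [0.3629 0.1617 0.0405]
blue [274. 139.] 181 [269 130  15  18] [0.3599 0.1958 0.0405]
blue [273. 174.] 413 [268 150  15  51] [0.3928 0.1974 0.0405]
blue [238. 162.] 168 [235 152   8  21] [0.3839 0.1648 0.0405]
blue [238. 189.] 164 [231 179  13  21] [0.4098 0.1659 0.0405]
blue [256. 226.] 284 [246 219  21  15] [0.4466 0.1857 0.0405]
t 12.38 trans [-0.0105  0.0174 -0.1981] turn [ 0.0002  0.0006 -0.0017] rows>= 5.0 w 0.0429 F [ 0.2 -0.6 -0.7]
```

View pics/w7.png

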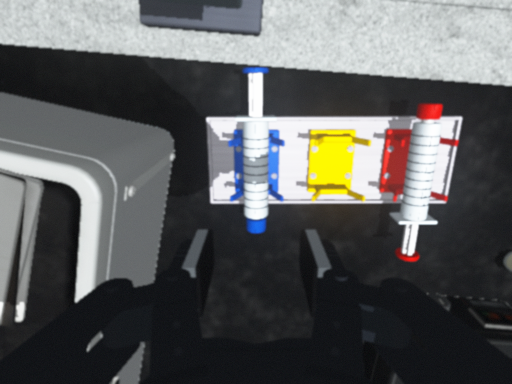

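Blue is seated: cap (256,226), disc (255,70), barrel middle within about 1 mm of the cradle centre. Now over the case to yellow.

```bash
python3 -c "
from h import *
go(.42,.19,.40,184.7);go(.50,-.03,.40,134);go(.43,-.30,.40,84)"
```

```text
t 12.38 trans [-0.0297  0.0059 -0.198 ] turn [ 0.0002  0.0006 -0.0017] rows>= 5.0 w 0.0429 F [ 0.2 -0.6 -0.7]
t 12.38 trans [-0.0926 -0.2196 -0.1981] turn [0.0005 0.0004 0.28  ] rows>= 8.0 w 0.0429 F [ 0.2 -0.6 -0.7]
t 12.38 trans [-0.0021 -0.4835 -0.1984] turn [7.000e-04 2.000e-04 5.577e-01] rows>= 15.0 w 0.0429 F [ 0.2 -0.6 -0.7]
```

```bash
python3 -m pendant '{"translation":[[-0.03,0.006,-0.198],[-0.03,0.006,-0.198],[-0.03,0.006,-0.198],[-0.03,0.006,-0.198],[-0.03,0.006,-0.198],[-0.093,-0.22,-0.198],[-0.093,-0.22,-0.198],[-0.093,-0.22,-0.198],[-0.093,-0.22,-0.198],[-0.093,-0.22,-0.198],[-0.093,-0.22,-0.198],[-0.093,-0.22,-0.198]],"turn":[[0,0,0],[0,0,0],[0,0,0],[0,0,0.02],[0,0,0.05],[0,0,0.28],[0,0,0.28],[0,0,0.28],[0,0,0.28],[0,0,0.28],[0,0,0.28],[0,0,0.28]],"grip":[0.6,0.6,0.6,0.6,0.6,0.6,0.6,0.6,0.6,0.6,0.6,0.6]}'; python3 -c "
from h import *
go(.43,-.30,.40,84)"
```

```text
t: 13.38
eef_pos: [0.5013, -0.0356, 0.3975]
ee_rot: [-179.8, 0.0, 133.2]
wrist_force: [0.2, 0.5, 0.3]
width: 0.0515
grasp_force: 0.0
t 13.38 trans [-0.1437 -0.2331 -0.0016] turn [-0.001   0.0005  0.2735] rows>= 7.0 w 0.0515 F [0.2 0.5 0.3]
```

```bash
python3 -m pendant '{"translation":[[-0.144,-0.233,0],[-0.144,-0.233,0],[-0.144,-0.233,0],[-0.144,-0.233,0],[-0.144,-0.233,0],[-0.144,-0.233,0],[-0.144,-0.233,0],[-0.144,-0.233,0.03],[-0.144,-0.233,0.07],[-0.144,-0.233,0.11],[-0.144,-0.233,0.14],[-0.144,-0.233,0.14]],"turn":[[0,0,0.273],[0,0,0.273],[0,0,0.273],[0,0,0.273],[0,0,0.273],[0,0,0.273],[0,0,0.273],[0,0,0.273],[0,0,0.273],[0,0,0.273],[0,0,0.273],[0,0,0.273]],"grip":[0.6,0.6,0.6,0.6,0.6,0.6,0.6,0.6,0.6,0.6,0.6,0.6]}'; python3 -c "
from h import *
f=view('w8')"
```

```text
t: 14.38
eef_pos: [0.4308, -0.2938, 0.2533]
ee_rot: [-179.5, -0.2, 84.9]
wrist_force: [-0.3, -0.3, 0.0]
width: 0.0515
grasp_force: 0.0
red [403. 114.] 146 [393 109  22  11] [ 0.5958 -0.262   0.0115]
red [164. 209.] 1070 [146 191  37  37] [ 0.3088 -0.3519  0.0115]
red [424. 203.] 201 [414 197  20  13] [ 0.6259 -0.3715  0.0115]
yellow [259. 128.] 238 [250 122  19  14] [ 0.4342 -0.2639  0.0115]
yellow [255. 242.] 59 [248 239  15   6] [ 0.4166 -0.4058  0.0115]
blue [337. 118.] 246 [328 111  20  15] [ 0.5227 -0.26    0.0115]
blue [324. 211.] 93 [316 207  18   8] [ 0.5053 -0.3715  0.0115]
```

View pics/w8.png

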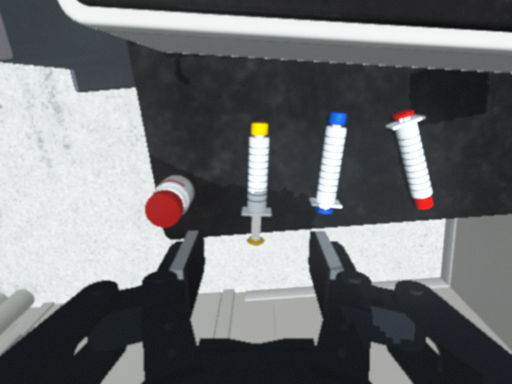

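The yellow syringe has its cap at (259,128) and disc at (255,242). The bottle at (164,209) is clear of the fingers. Grasping it.

```bash
python3 -c "
from h import *
go(.4274,-.3185,.029,82.9)"
```

```text
t 14.43 trans [-0.0245 -0.0009  0.2276] turn [-0.002  -0.0004  0.0111] rows>= 6.0 w 0.0512 F [ 0.7 -0.3  0.3]
```

```bash
python3 -m pendant '{"translation":[[-0.025,-0.001,0.03],[-0.025,-0.001,0.07],[-0.025,-0.001,0.11],[-0.025,-0.001,0.15],[-0.025,-0.001,0.18],[-0.025,-0.001,0.205],[-0.025,-0.001,0.22],[-0.025,-0.001,0.227],[-0.025,-0.001,0.227],[-0.025,-0.001,0.227],[-0.025,-0.001,0.227],[-0.025,-0.001,0.227]],"turn":[[0,0,0.011],[0,0,0.011],[0,0,0.011],[0,0,0.011],[0,0,0.011],[0,0,0.011],[0,0,0.011],[0,0,0.011],[0,0,0.011],[0,0,0.011],[0,0,0.011],[0,0,0.011]],"grip":[0.6,0.6,0.6,0.6,0.6,0.6,0.6,0.6,0.6,0,0,0]}' 40; python3 -m pendant '{"translation":[[0,0,0],[0,0,0],[0,0,0],[0,0,0],[0,0,-0.03],[0,0,-0.07],[0,0,-0.11],[0,0,-0.15],[0,0,-0.19],[0,0,-0.23],[0,0,-0.23]],"turn":[[0,0,0],[0,0,0],[0,0,0],[0,0,0],[0,0,0],[0,0,0],[0,0,0],[0,0,0],[0,0,0],[0,0,0],[0,0,0]],"grip":[0,0,0,0,0,0,0,0,0,0,0]}';python3 -c "
from h import *
f=view('w9',.241); go(.4274,-.3,.42,84)"
```

```text
t: 15.43
eef_pos: [0.4307, -0.3209, 0.0339]
ee_rot: [179.9, 0.0, 82.9]
wrist_force: [-1.8, -0.1, 10.1]
width: 0.0209
grasp_force: 38.8
t: 16.35
eef_pos: [0.4316, -0.3222, 0.2703]
ee_rot: [179.4, 0.2, 82.8]
wrist_force: [0.2, -0.9, -0.7]
width: 0.0208
grasp_force: 40.1
red [390.  81.] 126 [380  76  21  11] [ 0.501  -0.2535  0.241 ]
red [414. 169.] 196 [405 162  19  14] [ 0.5129 -0.2965  0.241 ]
red [160. 182.] 1021 [142 164  36  37] [ 0.3879 -0.287   0.241 ]
yellow [256. 128.] 1423 [234 111  45  34] [ 0.4383 -0.2668  0.241 ]
blue [326.  87.] 232 [317  81  19  14] [ 0.4722 -0.2527  0.241 ]
blue [317. 181.] 86 [308 177  18   7] [ 0.4649 -0.2963  0.241 ]
t 16.4 trans [ 0.0203 -0.0051 -0.1531] turn [ 0.0024  0.0007 -0.0062] rows>= 4.0 w 0.021 F [-0.3 -0.3 -1.3]
```

View pics/w9.png

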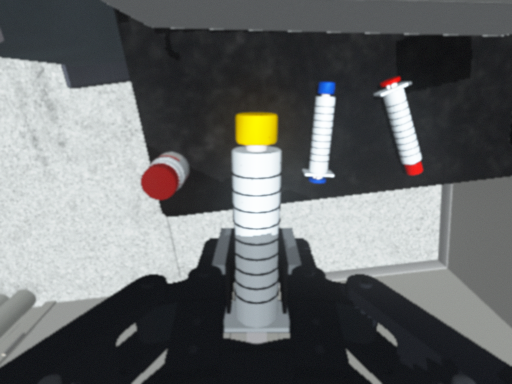

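Yellow is held, cap at (256,128). I'll work out its offset from the TCP and the route back.

Run:
```python
from h import *
f=arm.grab_frame("wrist"); e=arm.read_state()["eef_pos"]; y=np.radians(82.8)
for uv,h,x in (([256,149],.0115,.045),([256,128],.005,.053)):
    p=plane(f,uv,e[2]-.0339+.0115+h)[0]; print("origin ahead of tcp",(p-e)[:2]@[np.cos(y),np.sin(y)]-x)
go(.4274,-.31,.42,82.8);go(.50,-.03,.42,134);go(.42,.22,.42,184.7)
```

```text
origin ahead of tcp 0.0031620840181892443
origin ahead of tcp 0.003279200840818966
t 16.45 trans [ 0.01   -0.0036 -0.1554] turn [0.0013 0.0003 0.0006] rows>= 4.0 w 0.0207 F [-0.4  0.7 -1.7]
t 16.45 trans [ 0.2968  0.0338 -0.1555] turn [ 0.0011  0.0008 -0.2839] rows>= 9.0 w 0.0207 F [-0.4  0.7 -1.7]
t 16.45 trans [ 0.535  -0.0764 -0.1561] turn [ 0.0007  0.0014 -0.5655] rows>= 15.0 w 0.0207 F [-0.4  0.7 -1.7]
```

```bash
python3 -m pendant '{"translation":[[0.01,-0.004,-0.155],[0.01,-0.004,-0.155],[0.01,-0.004,-0.155],[0.01,-0.004,-0.155],[0.297,0.034,-0.155],[0.297,0.034,-0.155],[0.297,0.034,-0.155],[0.297,0.034,-0.155],[0.297,0.034,-0.155],[0.297,0.034,-0.155],[0.297,0.034,-0.155],[0.297,0.034,-0.155]],"turn":[[0,0,0],[0,0,0],[0,0,0],[0,0,0],[0,0,-0.284],[0,0,-0.284],[0,0,-0.284],[0,0,-0.284],[0,0,-0.284],[0,0,-0.284],[0,0,-0.284],[0,0,-0.284]],"grip":[0,0,0,0,0,0,0,0,0,0,0,0]}'; python3 -c "
from h import *
go(.42,.2576,.42,184.7);go(.387,.2579,.20,184.7)"
```

```text
t: 17.45
eef_pos: [0.5012, -0.0222, 0.4162]
ee_rot: [180.0, -0.2, 135.0]
wrist_force: [0.4, 2.1, -0.6]
width: 0.0209
grasp_force: 40.1
t 17.45 trans [ 0.2554  0.1404 -0.0031] turn [ 0.0005 -0.0008 -0.2762] rows>= 7.0 w 0.0209 F [ 0.4  2.1 -0.6]
t 17.45 trans [0.2783 0.1172 0.217 ] turn [ 0.0005 -0.0008 -0.2762] rows>= 9.0 w 0.0209 F [ 0.4  2.1 -0.6]
```

```bash
python3 -m pendant '{"translation":[[0.255,0.14,0],[0.255,0.14,0],[0.255,0.14,0],[0.255,0.14,0],[0.255,0.14,0],[0.255,0.14,0],[0.255,0.14,0],[0.278,0.117,0.217],[0.278,0.117,0.217],[0.278,0.117,0.217],[0.278,0.117,0.217],[0.278,0.117,0.217]],"turn":[[0,0,-0.276],[0,0,-0.276],[0,0,-0.276],[0,0,-0.276],[0,0,-0.276],[0,0,-0.276],[0,0,-0.276],[0,0,-0.276],[0,0,-0.276],[0,0,-0.276],[0,0,-0.276],[0,0,-0.276]],"grip":[0,0,0,0,0,0,0,0,0,0,0,0]}';python3 -m pendant '{"translation":[[0,0,0],[0,0,0],[0,0,0]],"turn":[[0,0,0],[0,0,0],[0,0,0]],"grip":[0,0,0]}' >/dev/null; python3 -c "
from h import *
f=view('w10',.2); go(.3877,.2579,.063,184.7)"
```

```text
t: 18.45
eef_pos: [0.392, 0.2507, 0.2093]
ee_rot: [-180.0, -0.0, -176.3]
wrist_force: [2.2, 1.0, -0.7]
width: 0.0208
grasp_force: 40.1
red [347. 101.] 338 [336  93  24  17] [0.3213 0.2835 0.2   ]
red [495. 110.] 94 [489 106  14   9] [0.3209 0.3448 0.2   ]
red [323. 152.] 982 [314 121  19  69] [0.3432 0.2762 0.2   ]
red [367. 131.] 63 [360 128  15   6] [0.3328 0.2935 0.2   ]
red [362. 185.] 60 [355 181  15   8] [0.3565 0.2955 0.2   ]
red [338. 245.] 163 [327 238  23  12] [0.3866 0.2888 0.2   ]
yellow [261. 130.] 1535 [236 113  55  51] [0.3356 0.2489 0.2   ]
yellow [283. 175.] 49 [281 169   4  13] [0.3544 0.2598 0.2   ]
yellow [286. 186.] 41 [282 183   8   8] [0.3595 0.2617 0.2   ]
blue [174.  63.] 149 [162  60  26   7] [0.3112 0.2129 0.2   ]
blue [203. 154.] 1017 [193 123  21  67] [0.3472 0.2248 0.2   ]
blue [160. 134.] 83 [153 130  15   8] [0.3396 0.2067 0.2   ]
blue [165. 187.] 75 [159 183  14   9] [0.3632 0.2084 0.2   ]
blue [188. 216.] 278 [178 208  20  16] [0.3764 0.2182 0.2   ]
blue [503. 328.] 317 [489 320  23  24] [0.4284 0.3801 0.2   ]
blue [491. 332.] 83 [485 324  11  16] [0.4315 0.3744 0.2   ]
blue [500. 343.] 43 [497 339   7   9] [0.4376 0.3811 0.2   ]
blue [509. 359.] 35 [507 356   5   8] [0.4481 0.3892 0.2   ]
t 18.75 trans [0.0065 0.0062 0.1504] turn [ 0.0005  0.0008 -0.0058] rows>= 4.0 w 0.0208 F [ 0.8 -0.2  0.8]
```

View pics/w10.png

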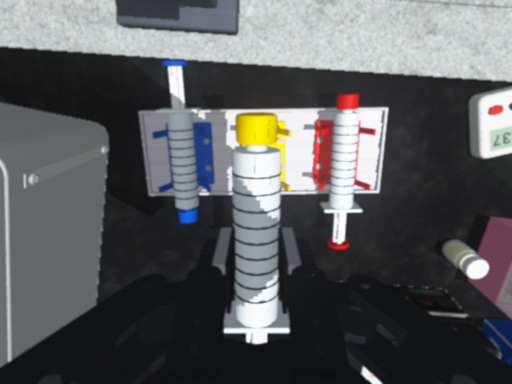

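```bash
python3 -m pendant '{"translation":[[0.0065,0.006,0.03],[0.0065,0.006,0.06],[0.0065,0.006,0.09],[0.0065,0.006,0.105],[0.0065,0.006,0.12],[0.0065,0.006,0.132],[0.0065,0.006,0.142],[0.0065,0.006,0.148],[0.0065,0.006,0.15],[0.0065,0.006,0.15],[0.0065,0.006,0.15]],"turn":[[0,0,-0.006],[0,0,-0.006],[0,0,-0.006],[0,0,-0.006],[0,0,-0.006],[0,0,-0.006],[0,0,-0.006],[0,0,-0.006],[0,0,-0.006],[0,0,-0.006],[0,0,-0.006]],"grip":[0,0,0,0,0,0,0,0,0,0,0]}'; python3 -c "
from h import *
go(.3877,.2579,.063,184.7)"
```

```text
t: 19.67
eef_pos: [0.3871, 0.2573, 0.0629]
ee_rot: [179.9, 0.1, -175.3]
wrist_force: [-3.5, -1.8, 18.2]
width: 0.0209
grasp_force: 42.3
t 19.67 trans [-0.0006  0.0005 -0.0001] turn [0.0003 0.0007 0.0002] rows>= 1.0 w 0.0209 F [-3.5 -1.8 18.2]
```

```bash
python3 -m pendant '{"translation":[[0,0,-0.002],[0,0,-0.002],[0,0,-0.002],[0,0,-0.002],[0,0,-0.002],[0,0,-0.03],[0,0,-0.06],[0,0,-0.1],[0,0,-0.14],[0,0,-0.14],[0,0,-0.14]],"turn":[[0,0,0],[0,0,0],[0,0,0],[0,0,0],[0,0,0],[0,0,0],[0,0,0],[0,0,0],[0,0,0],[0,0,0],[0,0,0]],"grip":[0,0.5,0.5,0.5,0.5,0.5,0.5,0.5,0.5,0.5,0.5]}';python3 -c "
from h import *
f=view('w11',.0405)"
```

```text
t: 20.58
eef_pos: [0.387, 0.2573, 0.2032]
ee_rot: [179.9, 0.2, -175.3]
wrist_force: [0.4, -0.2, -1.5]
width: 0.0427
grasp_force: 0.0
red [344. 110.] 352 [333 103  23  16] [0.3251 0.3286 0.0405]
red [495. 122.] 93 [488 118  14   8] [0.3238 0.4628 0.0405]
red [318. 162.] 1005 [308 129  20  72] [0.3725 0.3125 0.0405]
red [363. 141.] 75 [356 138  16   7] [0.3504 0.3507 0.0405]
red [358. 196.] 59 [351 192  14   8] [0.4023 0.3549 0.0405]
red [341. 255.] 36 [339 252   5   8] [0.4671 0.3494 0.0405]
yellow [256. 107.] 377 [245  99  23  17] [0.3287 0.2517 0.0405]
yellow [237. 138.] 163 [230 129  13  17] [0.3569 0.2371 0.0405]
yellow [274. 162.] 689 [268 129  18  71] [0.3762 0.2723 0.0405]
yellow [239. 161.] 167 [235 151   8  22] [0.378  0.2398 0.0405]
yellow [238. 188.] 175 [231 177  13  23] [0.404  0.2411 0.0405]
yellow [256. 254.] 184 [245 247  23  13] [0.4724 0.2639 0.0405]
blue [166.  68.] 166 [153  65  27   7] [0.303  0.1735 0.0405]
blue [195. 160.] 1083 [185 129  21  65] [0.3799 0.2    0.0405]
blue [151. 140.] 88 [143 137  16   8] [0.3654 0.1596 0.0405]
blue [156. 195.] 83 [149 190  15  10] [0.4171 0.1639 0.0405]
blue [178. 225.] 286 [168 217  21  16] [0.4465 0.1851 0.0405]
blue [500. 342.] 374 [484 333  28  24] [0.5592 0.5429 0.0405]
```

View pics/w11.png

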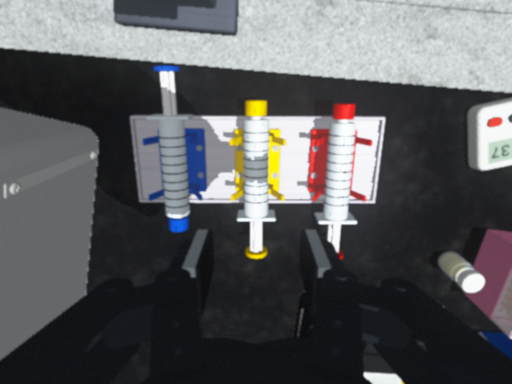

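All three are seated. The yellow barrel middle is within about 1.5 mm of its cradle centre: cap (256,107), disc (256,254). Handing in.

```bash
python3 -c "
from bench import arm
print(arm.close_job())"
```

```text
the job is handed in; nothing more can be done
None
```

The red, blue and yellow pulled-out syringes each lie in the cradle of their own cap colour, about 1 to 3 mm off centre by the wrist camera; the look-alikes, bottle and vial were not touched, and the job was handed in at about 21 s with no verdict returned.

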